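# Set the pipe rest to the orange mark

## Robot

A 7-joint arm with a two-finger parallel gripper is mounted at the origin on the work surface. World frame = base frame: x ahead of the robot, y to its left, z up, the work surface at z = 0. Lengths are in m, angles in rad, forces in N, time in s.
With the tool pointing down it reaches from about 0.425 to 0.875 m from the base axis. Payload 4.7 kg.
Tool frame: the origin (TCP) lies midway between the tips of the shut fingers; the grasp point (between the pads) lies 19 mm behind it (ctrl.grip_point_offset is the distance from the TCP to the grasp point, in m); z points along the fingers, y is the line along which they close (so a half turn about z gives the same grasp; the last joint's range is limited). The gripper opens to 87 mm and grips with 3 to 60 N. Pads are 19 mm wide; open, the fingers measure 117 mm over their backs; the gripper's body (75 mm by 190 mm) begins 51 mm behind the grasp point.
Start: joints at [-1.119, 0.321, -0.07, 1.45, 0.023, 1.371, -0.057], TCP at [0.276, 0.589, 0.223] pointing down, gripper open.
Joint ranges: [-2.86, 2.86], [-0.3, 2.09], [-1.38, 1.24], [0.06, 2.45], [-1.56, 4.7], [0.09, 2.05], [-2.69, 2.69]. Speed limits (rad/s): [2.57, 2.57, 3.14, 3.14, 3.14, 3.14, 3.14].

## Interface

Orientations are given as a rotation vector (axis times angle).
In Python, from bench import ctrl gives the robot as it stands.
- The arm moves only by the tool move_arm, never from a script. Its argument "increments" is text: rows parted by semicolons, each of 7 numbers parted by spaces: the shift along the world's x, y, z in mm, then the turn, a rotation vector about the world's x, y, z in degrees, then the closure in counts, from 0 (fully open) to 255 (shut). A call has exactly 8 rows; each row shifts and turns the commanded pose from where the row before left it; what a row does not reach is not made up. A row lasts 1/12 s, in which the tool goes at most 41.7 mm and 7.16 degrees, less where a joint would pass 70% of its speed; a pose out of reach is approached as far as the arm can. A call with a gripper value outside its range is refused whole. The fingers move at their own pace and stop on an object; "grip_force" is the grip in N (left out, the last holds). Time passes only in rows, so rows that do not move let the fingers close, or fill a call up. It gives the time, the measured TCP pose, the force, the opening and the grip force at its end, in the units of the state.
- ctrl.get_state(): the state, without advancing time (a new reading comes with each control period).
- ctrl.get_image(name): name is "scene" or "top"; returns a dict with "frame" (480x640x3 uint8, red, green, blue), "depth" (480x640 float32, m along the optical axis (not along the pixel's ray), 0 where there is no reading), "fx", "fy", "cx", "cy" (pixels), "position" and "orientation" of the camera in the world. Camera axes: x right, y down, z forward; pixel columns grow to the right and rows downward; lengths in m; the calibration is good to about 2 mm. A picture is of the moment at which its call begins.
- ctrl.close_job(): hands the job in; it is judged then, once.
Trained networks look in a picture, given as the dict that the camera call returned (one of the last four; its "shot" number tells which), for a name from the list of things; names that differ only in an ending like _2 or _b are one class to them, and where a whole thing is asked for, a point or a joint stands for the part that bears it (a point fixed in the world has none). Each returns a list of dicts, best first, with "score" (0 to 1); they miss things now and then, are a little off and sometimes report something else, mostly with a low value. They report only what shows in the picture. A call takes as long as a camera call.
- ctrl.find_in(target, picture): "centre" ([x, y, z] in m, in world coordinates, good to about 4 mm: the middle of the surface that is visible of it).
- ctrl.silhouettes(target, picture): "region" (480x640 bool, what is visible of it).
The state is a dict: "time": time; "joint_positions": joint angles; "qd": joint speeds; "joint_torque": joint torques, N m; "position": TCP position; "tool_rot": TCP orientation; "ft_force": force on the tool from outside, world axes, zero at the start; "torque": the same for the moment, N m; "grip_width": opening from 0.0 (shut) to 1.0 (fully open); "grip_force": force on a finger pad.
Only numpy, scipy, OpenCV 4.12 (cv2) and the standard library are available. Lean on these libraries where they do the work, as an engineer would, in place of code of your own. Each camera call takes 0.05 s, during which the arm holds its last target. There are 200 camera calls.

## Task

Move the blue pipe rest along its bench rail to the orange mark: flip its red clamp lever all the way over towards the robot to free it, slide the rest until its yellow pointer (in line with the black knob) is level with the orange mark, not the blue one, then flip the lever fully back again to lock the rest there.

Things in the scene. Friction and masses are not known exactly. Their poses are not given: they have to be found in the camera images.
- clamp (a joint): angle of the red clamp lever, rad: 0 = fully locked, leaning 30 degrees away from the robot (towards the knob's +x); 0.524 = upright; 1.047 = fully unlocked, leaning 30 degrees towards the robot. It stays where left; about 2 N at the ball turns it, up to 12 N within 0.3 rad of 0, where its cam clamps the rest to the rail; elsewhere the rest slides.
- lever_ball (a point): centre of the 22 mm red ball on the end of the clamp lever, a 10 mm thick bar that closed fingers can push over. It swings at 80 mm radius about a hinge parallel to the rail, 60 mm above the table, crossing above the rail's centre line 75 mm from the knob's axis towards the knob's -y. Cheeks beside the hinge reach 71 mm above the table.
- knob (a point): centre of the upright black knob, 28 mm across, 36 mm high, 90 mm above the table, in the middle of the blue pipe rest (200 mm along the rail, 74 wide, top at 50 mm). y axis: along the rail; x: across it, away from the robot; z: up. Unlocked, the rest slides along y against about 3 N, 130 mm either way from the rail's middle. A vee cradle 72 mm towards +y is under 70 mm high.
- orange_mark_top (a point): centre of the top of the orange mark, a fixed strip 40 mm (across the rail) by 14 by 6 mm on the rail's base plate, 84 mm beyond the rail's centre line (+x), 18 mm above the table; axes as the knob's. The rest, whose yellow pointer is in line with the knob, is at the mark when knob and mark have the same y along the rail.

How it is judged:
On the way, in this order (a step that is already met when the one before it is completed fails the run):
1. the clamp lever is flipped over to unlocked (value of joint clamp above 0.8 rad), for 0.2 s.
2. the rest stands at the orange mark, within 12 mm, the clamp still unlocked (y of knob in the frame of orange_mark_top between -0.012 and 0.012 m and value of joint clamp above 0.6 rad), for 0.2 s.
At the end, for the whole second after the job is handed in: The knob (and the pointer) of the rest is within 12 mm of the orange mark, measured along the rail, and the clamp lever is back within 0.15 rad of fully locked and at rest (y of knob in the frame of orange_mark_top between -0.012 and 0.012 m and value of joint clamp below 0.15 rad and velocity of joint clamp between -0.1 and 0.1 rad/s); the robot touches nothing.
It also fails if it takes over 51 s, if anything falls off the work surface, if the arm or the gripper's body presses on something with over 40 N, if the wrist force passes 120 N, or if a joint passes its speed limit or range.

## Working session

There is one attempt and no reset: what is moved stays moved. The work goes in short steps, Python scripts to look and compute and a tool call to move; the robot and the scene stay as the last step left them, time stands still between calls to the robot, and variables do not carry over. Pictures are saved under pics/ and viewed, at most 10 in all, crops included, and the job is handed in when it is done.

Besides the shell and the picture viewer there is one more tool, called after "Call:" by a JSON object that holds its "api" and its "payload", one argument or row to a line. move_arm: Moves the arm, as the interface text tells. Its arguments: {"type":"object","properties":{"increments":{"type":"string"},"grip_force":{"type":"number"}},"required":["increments"]}

```bash
mkdir -p pics
cat > h.py <<'E'
import numpy as np, cv2
from scipy.spatial.transform import Rotation as R
from bench import ctrl
def cloud(p):
    o=np.array(p["orientation"]); M=R.from_rotvec(o).as_matrix() if o.shape==(3,) else (o if o.shape==(3,3) else R.from_quat(o).as_matrix())
    v,u=np.mgrid[:480,:640]; d=p["depth"]
    c=np.stack([(u-p["cx"])/p["fx"]*d,(v-p["cy"])/p["fy"]*d,d],-1)
    return c@M.T+np.array(p["position"])
E
python3 - <<'E'
from h import *
for n in("scene","top"):
    p=ctrl.get_image(n); cv2.imwrite(f"pics/{n}1.png",p["frame"][...,::-1]); print(n,p["position"],p["orientation"])
    W=cloud(p)
    for t in("lever_ball","knob","orange_mark_top","clamp"):
        print(t,[(np.round(r["centre"],3),round(r["score"],2)) for r in ctrl.find_in(t,p)[:3]])
    hsv=cv2.cvtColor(p["frame"],cv2.COLOR_RGB2HSV)
    m=(hsv[...,0]>6)&(hsv[...,0]<20)&(hsv[...,1]>150)&(hsv[...,2]>120)&(p["depth"]>0)
    nn,l,s,c=cv2.connectedComponentsWithStats(m.astype(np.uint8))
    for i in range(1,nn):
        if s[i,4]>30: print("orange",c[i],s[i,4],np.median(W[l==i],0).round(3))
print(ctrl.get_state())
E
```

```text
scene [ 1.06886014 -0.18724016  0.50763687] [-1.96487849 -1.2297075   0.59378487]
lever_ball [(array([ 0.54 , -0.151,  0.115]), 0.78)]
knob [(array([ 0.529, -0.08 ,  0.051]), 0.79)]
orange_mark_top [(array([0.618, 0.032, 0.019]), 0.72)]
clamp [(array([ 0.533, -0.152,  0.117]), 0.64)]
orange [542.46938776 251.90723562] 539 [0.685 0.336 0.028]
orange [317.52610442 294.02811245] 249 [0.614 0.03  0.017]
orange [367.59654179 319.51585014] 347 [0.717 0.042 0.063]
top [0.44117718 0.01596369 0.75952322] [-2.26565374  1.94031526 -0.20181143]
lever_ball [(array([ 0.53 , -0.147,  0.108]), 0.59)]
knob [(array([ 0.51 , -0.074,  0.048]), 0.87)]
orange_mark_top [(array([0.606, 0.031, 0.016]), 0.73)]
clamp [(array([ 0.534, -0.15 ,  0.11 ]), 0.67)]
orange [331.97709924 160.67175573] 524 [0.706 0.049 0.063]
orange [441.66165414 180.87969925] 133 [ 0.697 -0.126  0.085]
orange [426.89195678 201.89915966] 833 [ 0.68  -0.109  0.006]
{'time': 0.5, 'joint_positions': array([-1.11894087,  0.32098721, -0.0700975 ,  1.45052543,  0.02260195,
        1.37078461, -0.05687028]), 'qd': array([-0.00099889, -0.00043897, -0.0018023 , -0.00158926, -0.00075674,
       -0.00181546, -0.00058454]), 'joint_torque': array([ 8.99396218e-05, -4.90602708e+01, -4.02218811e-01, -3.12463295e+01,
       -6.35181111e-02,  3.47489468e-02,  7.19788432e-05]), 'position': array([0.2755706 , 0.5887095 , 0.22258204]), 'tool_rot': array([6.82060927e-01, 3.06659318e+00, 1.11356920e-04]), 'ft_force': array([0.56864486, 0.13134097, 0.29068999]), 'torque': array([ 0.05331542,  0.02956878, -0.00110594]), 'grip_force': 0.0, 'grip_width': 0.9999069967190873}
```

View pics/scene1.png

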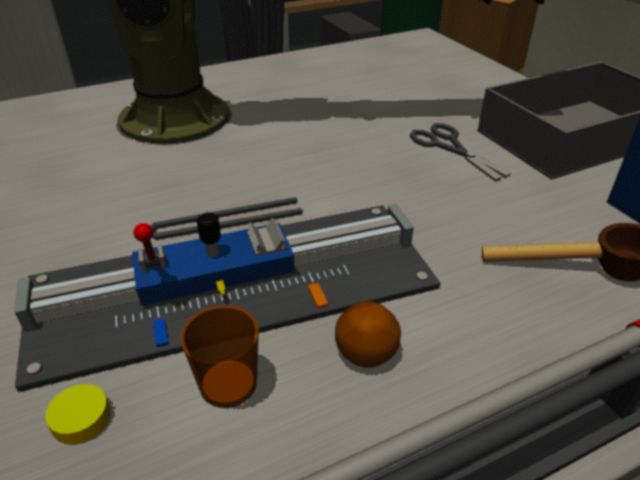

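View pics/top1.png

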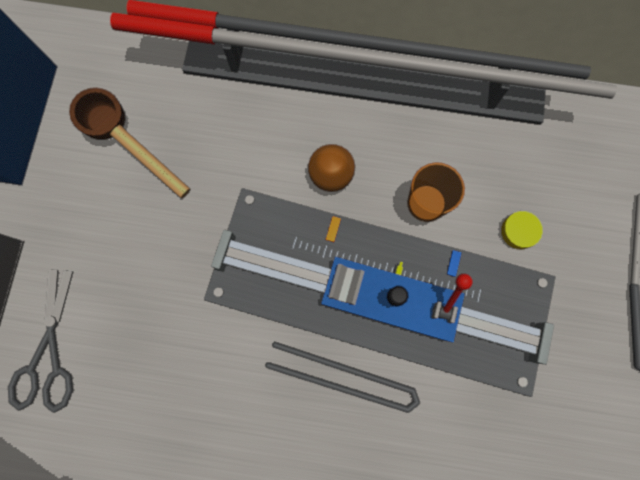

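The scene shows the rest with the red ball at (144,232), the knob at (208,225) and the orange mark at (317,294). In the top view these are at (464,282), (398,295) and (333,229). The rail is yawed, and the lever leans away from the robot, so it is locked. I'll project these pixels onto their known heights.

```bash
cat >> h.py <<'E'
def onz(p,u,v,z):
    o=np.array(p["orientation"]); M=R.from_rotvec(o).as_matrix()
    r=M@np.array([(u-p["cx"])/p["fx"],(v-p["cy"])/p["fy"],1]); c=np.array(p["position"])
    return c+r*(z-c[2])/r[2]
def comps(p,lo,hi,amin=20):
    m=cv2.inRange(cv2.cvtColor(p["frame"],cv2.COLOR_RGB2HSV),lo,hi)
    n,l,s,c=cv2.connectedComponentsWithStats(m); return [(c[i],s[i,4]) for i in range(1,n) if s[i,4]>=amin]
E
python3 - <<'E'
from h import *
for n in("top","scene"):
    p=ctrl.get_image(n); W=cloud(p)
    for t,z in(("lever_ball",.129),("knob",.09),("orange_mark_top",.018)):
        for r in ctrl.silhouettes(t,p)[:2]:
            g=r["region"]; v,u=np.nonzero(g); print(n,t,round(r["score"],2),g.sum(),u.mean().round(1),v.mean().round(1),onz(p,u.mean(),v.mean(),z).round(4), np.percentile(W[g][:,2],[5,50,95]).round(3))
    print("orange",[(c.round(1),a,onz(p,*c,.018).round(4)) for c,a in comps(p,(8,150,100),(22,255,255))])
    print("yellow",[(c.round(1),a,onz(p,*c,.02).round(4)) for c,a in comps(p,(24,150,80),(35,255,255))])
    print("red",[(c.round(1),a,onz(p,*c,.129).round(4)) for c,a in comps(p,(0,180,90),(4,255,255))])
    if n=="top":
        q=[(249,199),(543,282),(218,292),(522,382)]
        P=[onz(p,*a,.012) for a in q]; print(np.round(P,4))
        d=(P[0]-P[1]+P[2]-P[3]); print("yaw of rail dir",np.degrees(np.arctan2(d[1],d[0])),"ctr",np.mean(P,0))
E
```

```text
top lever_ball 0.82 517 455.1 295.2 [ 0.522  -0.1422  0.129 ] [0.065 0.11  0.141]
top knob 0.69 7130 395.7 298.2 [ 0.51   -0.0706  0.09  ] [0.048 0.051 0.108]
top orange_mark_top 0.66 175 333.4 228.6 [0.6114 0.0316 0.018 ] [0.016 0.018 0.02 ]
orange [(array([333.8, 161.9]), np.int32(951), array([0.7219, 0.0479, 0.018 ])), (array([440.9, 181.7]), np.int32(192), array([ 0.7154, -0.1288,  0.018 ])), (array([426.7, 202.1]), np.int32(894), array([ 0.6776, -0.1099,  0.018 ])), (array([332.8, 228.7]), np.int32(209), array([0.6111, 0.0324, 0.018 ]))]
yellow [(array([522.6, 229.2]), np.int32(1081), array([ 0.6562, -0.2647,  0.02  ])), (array([399.1, 268.2]), np.int32(56), array([ 0.5641, -0.079 ,  0.02  ]))]
red [(array([165.8,  20.2]), np.int32(2828), array([0.8603, 0.3223, 0.129 ])), (array([463.8, 281.3]), np.int32(176), array([ 0.5419, -0.1516,  0.129 ])), (array([452.2, 301.2]), np.int32(60), array([ 0.5135, -0.1391,  0.129 ]))]
[[ 0.6403  0.1741  0.012 ]
 [ 0.5786 -0.3055  0.012 ]
 [ 0.4851  0.1937  0.012 ]
 [ 0.4228 -0.2839  0.012 ]]
yaw of rail dir 82.62298923617605 ctr [ 0.53169297 -
[... 495 characters left out ...]
456, 0.018 ])), (array([317.5, 294.3]), np.int32(278), array([0.6154, 0.0295, 0.018 ])), (array([368.6, 318.4]), np.int32(994), array([0.6799, 0.067 , 0.018 ])), (array([237.8, 315.1]), np.int32(127), array([ 0.6054, -0.0736,  0.018 ])), (array([185.4, 332.8]), np.int32(73), array([ 0.6053, -0.1386,  0.018 ])), (array([225.4, 362.7]), np.int32(27), array([ 0.6685, -0.1102,  0.018 ]))]
yellow [(array([220.5, 286.4]), np.int32(93), array([ 0.5494, -0.0771,  0.02  ])), (array([ 75.4, 409.3]), np.int32(2348), array([ 0.6599, -0.2683,  0.02  ]))]
red [(array([141.9, 229.9]), np.int32(185), array([ 0.5375, -0.153 ,  0.129 ])), (array([637.2, 322.3]), np.int32(22), array([0.8816, 0.2306, 0.129 ]))]
```

Call:
{"api": "move_arm", "payload": {
  "increments": "12 -31 0 0 0 -3 255;12 -31 0 0 0 -3 255;12 -31 0 0 0 -3 255;12 -31 0 0 0 -3 255;12 -31 0 0 0 -3 255;12 -31 0 0 0 -3 255;12 -31 0 0 0 -3 255;12 -31 0 0 0 -3 255",
  "grip_force": 30
}}

```text
time: 1.57
position: [0.372, 0.3391, 0.2228]
tool_rot: [1.308, 2.856, 0.001]
ft_force: [1.1, -0.8, 0.2]
grip_width: 0.477
grip_force: 0.0
```

Call:
{"api": "move_arm", "payload": {
  "increments": "13 -31 0 0 0 -3 255;13 -31 0 0 0 -3 255;13 -31 0 0 0 -3 255;13 -31 0 0 0 -3 255;13 -31 0 0 0 -3 255;13 -31 0 0 0 -3 255;13 -31 0 0 0 -3 255;13 -31 0 0 0 -3 255"
}}

```text
time: 2.23
position: [0.476, 0.0911, 0.223]
tool_rot: [1.873, 2.521, 0.002]
ft_force: [0.3, 0.6, -0.1]
grip_width: 0.007
grip_force: 0.0
```

Call:
{"api": "move_arm", "payload": {
  "increments": "13 -31 0 0 0 -3 255;13 -31 0 0 0 -3 255;13 -31 0 0 0 -3 255;13 -31 0 0 0 -3 255;13 -31 0 0 0 -3 255;13 -31 0 0 0 -3 255;13 -31 0 0 0 -3 255;13 -31 0 0 0 -3 255"
}}

```text
time: 2.9
position: [0.5802, -0.1567, 0.2229]
tool_rot: [2.356, 2.077, 0.001]
ft_force: [0.3, -0.1, 0.4]
grip_width: 0.003
grip_force: 0.0
```

Call:
{"api": "move_arm", "payload": {
  "increments": "0 0 -20 0 0 0 255;0 0 -20 0 0 0 255;0 0 -20 0 0 0 255;0 0 -20 0 0 0 255;0 0 -20 0 0 0 255;0 0 -13 0 0 0 255;0 0 -7 0 0 0 255;0 0 0 0 0 0 255"
}}

```text
time: 3.57
position: [0.5787, -0.1549, 0.1012]
tool_rot: [-2.353, -2.079, 0.003]
ft_force: [-0.7, -0.2, -0.2]
grip_width: 0.003
grip_force: 0.0
```

Run:
```python
from h import *
a=[]
for n in("top","scene"):
    p=ctrl.get_image(n); f=p["frame"][...,::-1]
    f=f[180:420,300:620] if n=="top" else f[140:380,40:360]
    a.append(f)
cv2.imwrite("pics/a.png",cv2.resize(np.hstack(a),(800,300)))
```

```text
(no output)
```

View pics/a.png

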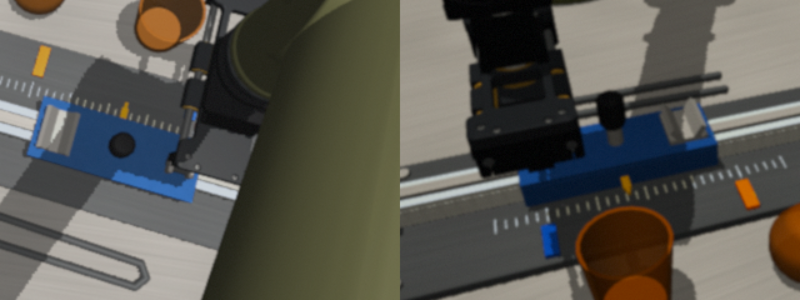

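Call:
{"api": "move_arm", "payload": {
  "increments": "-10 1.3 0 0 0 0 255;-10 1.3 0 0 0 0 255;-10 1.3 0 0 0 0 255;-10 1.3 0 0 0 0 255;-5 0.6 0 0 0 0 255;-5 0.6 0 0 0 0 255;-5 0.6 0 0 0 0 255;-5 0.6 0 0 0 0 255"
}}

```text
time: 4.33
position: [0.5192, -0.1476, 0.103]
tool_rot: [2.354, 2.08, 0.001]
ft_force: [1.5, -0.3, 1.7]
grip_width: 0.004
grip_force: 0.9
```

Call:
{"api": "move_arm", "payload": {
  "increments": "-4 0.5 0 0 0 0 255;-4 0.5 0 0 0 0 255;-4 0.5 0 0 0 0 255;-3 0.4 0 0 0 0 255;0 0 0 0 0 0 255;0 0 0 0 0 0 255;0 0 0 0 0 0 255;0 0 0 0 0 0 255"
}}

```text
time: 5.0
position: [0.5041, -0.1458, 0.1023]
tool_rot: [-2.354, -2.079, 0.002]
ft_force: [0.0, -0.5, -0.2]
grip_width: 0.008
grip_force: 0.0
```

Run:
```python
from h import *
a=[]
for n in("top","scene"):
    p=ctrl.get_image(n); f=p["frame"][...,::-1]
    print(n,[(r["centre"].round(3),round(r["score"],2)) for r in ctrl.find_in("lever_ball",p)])
    print("red",[(c.round(1),s,onz(p,*c,.129).round(4)) for c,s in comps(p,(0,180,60),(4,255,255),8)])
    f=f[180:420,300:620] if n=="top" else f[140:380,40:360]
    a.append(f)
cv2.imwrite("pics/b.png",cv2.resize(np.hstack(a),(800,300)))
```

```text
top []
red [(array([165.8,  20.8]), np.int32(2940), array([0.8594, 0.322 , 0.129 ]))]Traceback (most recent call last):
  File "<stdin>", line 5, in <module>
AttributeError: 'list' object has no attribute 'round'. Did you mean: 'count'?
```

Call:
{"api": "move_arm", "payload": {
  "increments": "-2 0.3 0 0 0 0 255;-2 0.3 0 0 0 0 255;-2 0.3 0 0 0 0 255;-2 0.3 0 0 0 0 255;0 0 0 0 0 0 255;0 0 0 0 0 0 255;0 0 0 0 0 0 255;0 0 0 0 0 0 255"
}}

```text
time: 5.87
position: [0.4966, -0.1446, 0.1027]
tool_rot: [-2.354, -2.08, -0.0]
ft_force: [2.0, -0.4, -0.1]
grip_width: 0.005
grip_force: 0.9
```

Lift clear and look.

Call:
{"api": "move_arm", "payload": {
  "increments": "3 0 10 0 0 0 255;0 0 30 0 0 0 255;0 5 30 0 0 0 255;0 30 20 0 0 0 0;2 30 10 0 0 0 0;4 30 0 0 0 0 0;4 30 0 0 0 0 0;4 30 0 0 0 0 0"
}}

```text
time: 6.53
position: [0.5132, 0.0117, 0.2035]
tool_rot: [-2.354, -2.079, 0.0]
ft_force: [0.6, -0.1, -0.5]
grip_width: 0.298
grip_force: 0.0
```

```bash
cat > look.py <<'E'
from h import *
import sys
a=[]
for n in("top","scene"):
    p=ctrl.get_image(n); f=p["frame"][...,::-1]
    for t in("lever_ball","knob","orange_mark_top"): print(n,t,[(np.round(r["centre"],3),round(r["score"],2)) for r in ctrl.find_in(t,p)])
    print("red",[(c.round(1),s,onz(p,*c,.129).round(4)) for c,s in comps(p,(0,180,60),(4,255,255),8)])
    for nm,lo,hi in(("yellow",(15,150,50),(35,255,255)),):
        print(nm,[(c.round(1),s,onz(p,*c,.019).round(4)) for c,s in comps(p,lo,hi,15)])
    f=f[180:420,300:620] if n=="top" else f[140:380,40:360]
    a.append(f)
cv2.imwrite(sys.argv[1],cv2.resize(np.hstack(a),(800,300)))
E
python3 look.py pics/c.png
```

```text
top lever_ball []
top knob []
top orange_mark_top []
red [(array([165.9,  20.9]), np.int32(2942), array([0.8594, 0.3219, 0.129 ]))]
yellow [(array([522.1, 229.8]), np.int32(1124), array([ 0.6554, -0.2644,  0.019 ]))]
scene lever_ball [(array([ 0.49 , -0.148,  0.095]), 0.63)]
scene knob [(array([ 0.526, -0.083,  0.05 ]), 0.83)]
scene orange_mark_top [(array([0.615, 0.027, 0.022]), 0.77), (array([ 0.492, -0.144,  0.094]), 0.7)]
red [(array([142. , 214.7]), np.int32(485), array([ 0.5081, -0.1468,  0.129 ])), (array([636.4, 322.8]), np.int32(31), array([0.8817, 0.2294, 0.129 ]))]
yellow [(array([303.3,   4.4]), np.int32(94), array([-0.5445,  0.5411,  0.019 ])), (array([338.3,   2. ]), np.int32(46), array([-0.5199,  0.6493,  0.019 ])), (array([475.8,  23.4]), np.int32(2833), array([-0.1625,  0.8965,  0.019 ])), (array([320.8,   4.8]), np.int32(16), array([-0.5173,  0.5875,  0.019 ])), (array([227.6,  54.8]), np.int32(68), array([-0.2383,  0.196 ,  0.019 ])), (array([271.4,  54. ]), np.int32(25), array([-0.1957,  0.2949,  0.019 ])), (array([520.1,  69.1]), np.int32(21), array([0.1514, 0.7757, 0.019 ])), (array([239.5,  84.2]), np.int32(25), array([-0.0548,  0.1619,  0.019 ])), (array([543.2, 253.3]), np.int32(1107), array([0.6802, 0.3439, 0.019 ])), (array([220.7, 286.8]), np.int32(113), array([ 0.5493, -0.077 ,  0.019 ])), (array([319.3, 296.7]), np.int32(135), array([0.6211, 0.0292, 0.019 ])), (array([368.6, 321.1]), np.int32(47), array([0.6846, 0.0643, 0.019 ])), (array([358. , 321.3]), np.int32(15), array([0.6794, 0.0526, 0.019 ])), (array([ 77.8, 413.7]), np.int32(2961), array([ 0.6656, -0.2669,  0.019 ]))]
```

View pics/c.png

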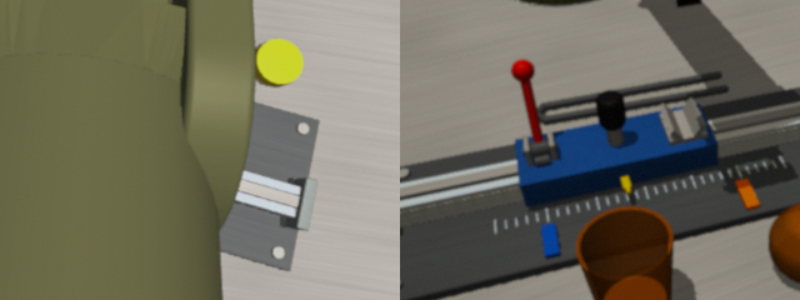

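The lever is now past upright, with the ball at scene px (138,196). I'll get its angle by intersecting that ray with the swing plane.

```bash
cat >> h.py <<'E'
xh=np.array([.9917,-.1284,0]); yh=np.array([.1284,.9917,0])
def lever(p,u,v,H):
    M=R.from_rotvec(p["orientation"]).as_matrix(); r=M@np.array([(u-p["cx"])/p["fx"],(v-p["cy"])/p["fy"],1]); c=np.array(p["position"])
    P=c+r*((H-c)@yh)/(r@yh); d=P-H; return d@xh,d[2],np.pi/6-np.arctan2(d@xh,d[2])
def ball(p,H):  # topmost round blob of red
    m=cv2.inRange(cv2.cvtColor(p["frame"],cv2.COLOR_RGB2HSV),(0,180,60),(4,255,255)); m[:, 450:]=0
    m=cv2.morphologyEx(m,cv2.MORPH_OPEN,cv2.getStructuringElement(2,(11,11)))
    v,u=np.nonzero(m); W=cloud(p)[m>0]; return u.mean(),v.mean(),lever(p,u.mean(),v.mean(),H),np.median(W,0)
E
python3 - <<'E'
from h import *
p=ctrl.get_image("scene"); print(ball(p,np.array([.5014,-.1474,.06])))
E
```

```text
(np.float64(137.6304347826087), np.float64(195.08152173913044), (np.float64(-0.03233617077694008), np.float64(0.07223752142266043), np.float64(0.9444857008453391)), array([ 0.47575925, -0.14377557,  0.13637707]))
```

Call:
{"api": "move_arm", "payload": {
  "increments": "0 -21 0 0 0 0 0;0 -21 0 0 0 0 0;-1 -21 0 0 0 0 0;-1 -22 0 0 0 0 0;0 0 0 0 0 0 0;0 0 0 0 0 0 0;0 0 0 0 0 0 0;0 0 0 0 0 0 0"
}}

```text
time: 7.65
position: [0.5116, -0.0736, 0.2025]
tool_rot: [-2.353, -2.081, -0.0]
ft_force: [-0.0, -0.0, 0.0]
grip_width: 0.997
grip_force: 0.0
```

Call:
{"api": "move_arm", "payload": {
  "increments": "0 0 -20 0 0 0 0;0 0 -20 0 0 0 0;0 0 -20 0 0 0 0;0 0 -20 0 0 0 0;0 0 -20 0 0 0 0;0 0 -16 0 0 0 0;0 0 -9 0 0 0 0;0 0 0 0 0 0 0"
}}

```text
time: 8.32
position: [0.5101, -0.0736, 0.0756]
tool_rot: [-2.351, -2.08, 0.005]
ft_force: [-1.1, 0.9, -0.2]
grip_width: 1.0
grip_force: 0.0
```

Call:
{"api": "move_arm", "payload": {
  "increments": "0 0 0 0 0 0 180;0 0 0 0 0 0 220;0 0 0 0 0 0 255;0 0 0 0 0 0 255;0 0 0 0 0 0 255;0 0 0 0 0 0 255;0 0 0 0 0 0 255;0 0 0 0 0 0 255",
  "grip_force": 20
}}

```text
time: 8.98
position: [0.5116, -0.0746, 0.0777]
tool_rot: [2.354, 2.08, 0.0]
ft_force: [-1.4, -0.4, -0.2]
grip_width: 0.48
grip_force: 0.0
```

Call:
{"api": "move_arm", "payload": {
  "increments": "0 0 0 0 0 0 255;0 0 0 0 0 0 255;0 0 0 0 0 0 255;0 0 0 0 0 0 255;0 0 0 0 0 0 255;0 0 0 0 0 0 255;0 0 0 0 0 0 255;0 0 0 0 0 0 255"
}}

```text
time: 9.65
position: [0.514, -0.0749, 0.0779]
tool_rot: [2.351, 2.077, 0.005]
ft_force: [6.2, -0.7, -5.6]
grip_width: 0.308
grip_force: 20.0
```

Call:
{"api": "move_arm", "payload": {
  "increments": "0.6 5 0 0 0 0 255;1.3 10 0 0 0 0 255;1.3 10 0 0 0 0 255;1.3 10 0 0 0 0 255;1.3 10 0 0 0 0 255;1.3 10 0 0 0 0 255;0.6 5 0 0 0 0 255;0 0 0 0 0 0 255"
}}

```text
time: 10.32
position: [0.522, -0.0141, 0.0779]
tool_rot: [2.35, 2.078, 0.006]
ft_force: [7.5, 1.2, -5.9]
grip_width: 0.309
grip_force: 20.0
```

Call:
{"api": "move_arm", "payload": {
  "increments": "0.6 5 0 0 0 0 255;1.3 10 0 0 0 0 255;1.3 10 0 0 0 0 255;1.3 10 0 0 0 0 255;1.3 10 0 0 0 0 255;0.9 7 0 0 0 0 255;0.4 3 0 0 0 0 255;0 0 0 0 0 0 255"
}}

```text
time: 10.98
position: [0.529, 0.0402, 0.0779]
tool_rot: [2.351, 2.077, 0.005]
ft_force: [7.4, -0.1, -5.1]
grip_width: 0.31
grip_force: 20.0
```

```bash
python3 look.py pics/d.png | grep -v red
```

```text
top lever_ball [(array([ 0.494, -0.032,  0.129]), 0.81)]
top knob [(array([ 0.514, -0.046,  0.052]), 0.97)]
top orange_mark_top []
yellow [(array([426.1, 194.6]), np.int32(616), array([ 0.6896, -0.1074,  0.019 ])), (array([521.4, 229.8]), np.int32(1164), array([ 0.6552, -0.2633,  0.019 ]))]
scene lever_ball [(array([ 0.507, -0.032,  0.095]), 0.66)]
scene knob [(array([0.545, 0.027, 0.05 ]), 0.72)]
scene orange_mark_top [(array([0.616, 0.03 , 0.024]), 0.68)]
yellow [(array([337.1,   1.7]), np.int32(15), array([-0.5236,  0.6471,  0.019 ])), (array([476.6,  23.7]), np.int32(3001), array([-0.1598,  0.8972,  0.019 ])), (array([518.1,  39.9]), np.int32(552), array([-0.005 ,  0.9086,  0.019 ])), (array([524.8,  47.8]), np.int32(29), array([0.0478, 0.8836, 0.019 ])), (array([266., 158.]), np.int32(47), array([0.2701, 0.096 , 0.019 ])), (array([277.4, 186.4]), np.int32(33), array([0.3631, 0.0792, 0.019 ])), (array([542.9, 253.3]), np.int32(1096), array([0.6802, 0.3435, 0.019 ])), (array([308.8, 267.9]), np.int32(97), array([0.5658, 0.0404, 0.019 ])), (array([321.1, 299.6]), np.int32(73), array([0.6268, 0.029 , 0.019 ])), (array([374.3, 311.7]), np.int32(19), array([0.6742, 0.0783, 0.019 ])), (array([364.7, 319.8]), np.int32(124), array([0.6807, 0.0611, 0.019 ])), (array([375.6, 320.8]), np.int32(24), array([0.6878, 0.0722, 0.019 ])), (array([ 77.8, 413.6]), np.int32(2962), array([ 0.6656, -0.2669,  0.019 ]))]
```

View pics/d.png

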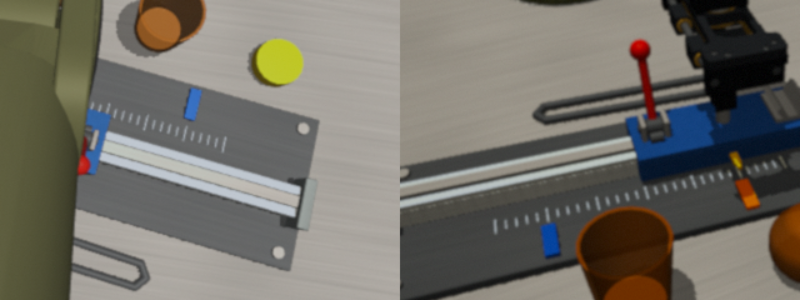

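The pointer at crop (737,160) is roughly level with the mark at (746,193), and numerically it is +1 to +4 mm too far. I'll move back 2 mm, release and go up.

Call:
{"api": "move_arm", "payload": {
  "increments": "-0.1 -1 0 0 0 0 255;-0.1 -1 0 0 0 0 255;0 0 0 0 0 0 255;0 0 0 0 0 0 255;0 0 0 0 0 0 0;0 0 0 0 0 0 0;0 0 0 0 0 0 0;0 0 0 0 0 0 0"
}}

```text
time: 12.05
position: [0.5257, 0.0382, 0.0774]
tool_rot: [-2.354, -2.08, 0.001]
ft_force: [0.6, 0.3, -0.4]
grip_width: 0.531
grip_force: 0.0
```

Call:
{"api": "move_arm", "payload": {
  "increments": "0 0 0 0 0 0 0;0 0 0 0 0 0 0;0 0 20 0 0 0 0;0 0 25 0 0 0 0;0 0 25 0 0 0 0;0 0 25 0 0 0 0;0 0 25 0 0 0 0;0 0 0 0 0 0 0"
}}

```text
time: 12.72
position: [0.5291, 0.0386, 0.2028]
tool_rot: [2.352, 2.077, 0.012]
ft_force: [1.6, 0.4, 0.6]
grip_width: 0.994
grip_force: 0.0
```

Call:
{"api": "move_arm", "payload": {
  "increments": "-17 -13 0 0 0 0 255;-17 -13 0 0 0 0 255;-17 -13 0 0 0 0 255;-17 -13 0 0 0 0 255;-17 -12 0 0 0 0 255;0 0 0 0 0 0 255;0 0 0 0 0 0 255;0 0 0 0 0 0 255"
}}

```text
time: 13.38
position: [0.4415, -0.0251, 0.1976]
tool_rot: [2.354, 2.08, 0.001]
ft_force: [-0.2, -0.6, -0.3]
grip_width: 0.483
grip_force: 0.0
```

Call:
{"api": "move_arm", "payload": {
  "increments": "0 0 0 0 0 0 255;0 0 0 0 0 0 255;0 0 0 0 0 0 255;0 0 0 0 0 0 255;0 0 0 0 0 0 255;0 0 0 0 0 0 255;0 0 0 0 0 0 255;0 0 0 0 0 0 255"
}}

```text
time: 14.05
position: [0.4412, -0.0256, 0.1976]
tool_rot: [2.354, 2.08, 0.0]
ft_force: [-0.0, -0.0, -0.4]
grip_width: 0.006
grip_force: 0.0
```

```bash
python3 look.py pics/e.png >/dev/null
python3 - <<'E'
from h import *
p=ctrl.get_image("scene"); print(ball(p,np.array([.5164,-.0349,.06])))
for nm,lo,hi,z in(("y",(24,150,50),(35,255,255),.02),("o",(5,150,80),(22,255,255),.018)):
  for c,s in comps(p,lo,hi):
    P=onz(p,*c,z)
    if abs(P@yh-.11)<.02: print(nm,c,s,P.round(4),(P@yh).round(4))
E
```

```text
(np.float64(230.3732394366197), np.float64(178.64084507042253), (np.float64(-0.02430723189605035), np.float64(0.07785627839583592), np.float64(0.8262161835864141)), array([ 0.4901843 , -0.03125099,  0.13643548]))
y [307.51086957 266.83695652] 92 [0.5641 0.0394 0.02  ] 0.1115
o [317.41077441 294.65656566] 297 [0.6159 0.0291 0.018 ] 0.108
```

View pics/e.png

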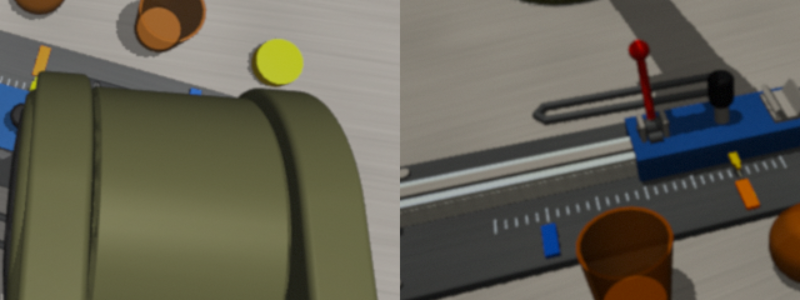

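The rest is within about 3 mm of the mark and the lever is still open at about 0.95 rad (ball at crop (640,50)). I'll go down behind the lever and push it back.

Call:
{"api": "move_arm", "payload": {
  "increments": "0 0 -16 0 0 0 255;0 0 -16 0 0 0 255;0 0 -16 0 0 0 255;0 0 -16 0 0 0 255;0 0 -12 0 0 0 255;0 0 -6 0 0 0 255;0 0 0 0 0 0 255;0 0 0 0 0 0 255"
}}

```text
time: 15.17
position: [0.4413, -0.0256, 0.1158]
tool_rot: [2.354, 2.08, -0.0]
ft_force: [-0.2, -0.1, 0.6]
grip_width: 0.008
grip_force: 0.0
```

Call:
{"api": "move_arm", "payload": {
  "increments": "8 -1 0 0 0 0 255;8 -1 0 0 0 0 255;8 -1 0 0 0 0 255;8 -1 0 0 0 0 255;8 -1 0 0 0 0 255;8 -1 0 0 0 0 255;8 -1 0 0 0 0 255;6 -1 0 0 0 0 255"
}}

```text
time: 15.83
position: [0.5045, -0.0337, 0.1156]
tool_rot: [2.354, 2.079, 0.0]
ft_force: [-1.6, 0.7, 1.4]
grip_width: 0.003
grip_force: 1.0
```

Call:
{"api": "move_arm", "payload": {
  "increments": "5 -0.6 0 0 0 0 255;5 -0.6 0 0 0 0 255;4 -0.5 0 0 0 0 255;4 -0.5 0 0 0 0 255;3 -0.4 0 0 0 0 255;0 0 0 0 0 0 255;0 0 0 0 0 0 255;0 0 0 0 0 0 255"
}}

```text
time: 16.5
position: [0.5235, -0.0362, 0.1151]
tool_rot: [-2.354, -2.079, 0.001]
ft_force: [-3.9, 0.3, -1.5]
grip_width: 0.004
grip_force: 1.8
```

Call:
{"api": "move_arm", "payload": {
  "increments": "3 -0.4 0 0 0 0 255;3 -0.4 0 0 0 0 255;3 -0.4 0 0 0 0 255;2 -0.3 0 0 0 0 255;0 0 0 0 0 0 255;0 0 0 0 0 0 255;0 0 0 0 0 0 255;0 0 0 0 0 0 255"
}}

```text
time: 17.17
position: [0.5325, -0.0374, 0.1145]
tool_rot: [-2.351, -2.077, 0.006]
ft_force: [-7.4, 0.6, -1.3]
grip_width: 0.006
grip_force: 3.2
```

Call:
{"api": "move_arm", "payload": {
  "increments": "2 -0.3 0 0 0 0 255;2 -0.3 0 0 0 0 255;0 0 0 0 0 0 255;0 0 0 0 0 0 255;0 0 0 0 0 0 255;0 0 0 0 0 0 255;0 0 0 0 0 0 255;0 0 0 0 0 0 255"
}}

```text
time: 17.83
position: [0.5375, -0.0381, 0.115]
tool_rot: [-2.352, -2.078, 0.003]
ft_force: [-6.2, 0.7, 0.2]
grip_width: 0.002
grip_force: 2.6
```

Call:
{"api": "move_arm", "payload": {
  "increments": "2 -0.3 0 0 0 0 255;0 0 0 0 0 0 255;2 -0.3 0 0 0 0 255;0 0 0 0 0 0 255;0 0 0 0 0 0 255;0 0 0 0 0 0 255;0 0 0 0 0 0 255;0 0 0 0 0 0 255"
}}

```text
time: 18.5
position: [0.5384, -0.0382, 0.1145]
tool_rot: [-2.348, -2.075, 0.01]
ft_force: [-14.2, 1.9, 3.4]
grip_width: 0.007
grip_force: 7.1
```

Run:
```python
from h import *
p=ctrl.get_image("scene"); 
try: print(ball(p,np.array([.5164,-.0349,.06])))
except Exception as e: print(e)
```

```text
(np.float64(243.57988165680473), np.float64(215.41420118343194), (np.float64(0.04997699052391619), np.float64(0.07213143499990593), np.float64(-0.08231919337727578)), array([ 0.5676501 , -0.04235672,  0.13322461]))
```

Call:
{"api": "move_arm", "payload": {
  "increments": "3 -0.4 0 0 0 0 255;0 0 0 0 0 0 255;3 -0.4 0 0 0 0 255;0 0 0 0 0 0 255;0 0 0 0 0 0 255;0 0 0 0 0 0 255;0 0 0 0 0 0 255;0 0 0 0 0 0 255"
}}

```text
time: 19.22
position: [0.5394, -0.0383, 0.1139]
tool_rot: [-2.341, -2.069, 0.022]
ft_force: [-26.5, 2.9, 13.6]
grip_width: 0.006
grip_force: 14.8
```

Six mm commanded gave 1 mm of motion and 26 N, so the lever is on its stop. I'll retreat and check.

Call:
{"api": "move_arm", "payload": {
  "increments": "-5 0.6 0 0 0 0 255;-10 1 0 0 0 0 255;-20 2 0 0 0 0 255;-15 2 10 0 0 0 255;0 0 25 0 0 0 255;0 5 25 0 0 0 255;0 30 25 0 0 0 255;0 30 0 0 0 0 255"
}}

```text
time: 19.88
position: [0.5043, 0.0304, 0.2074]
tool_rot: [2.354, 2.07, 0.021]
ft_force: [1.4, 1.0, -0.5]
grip_width: 0.003
grip_force: 0.0
```

Call:
{"api": "move_arm", "payload": {
  "increments": "4 38 0 0 0 0 255;4 38 0 0 0 0 255;4 38 0 0 0 0 255;4 38 0 0 0 0 255;4 38 0 0 0 0 255;4 38 0 0 0 0 255;0 0 0 0 0 0 255;0 0 0 0 0 0 255"
}}

```text
time: 20.55
position: [0.5239, 0.2625, 0.2011]
tool_rot: [2.348, 2.085, 0.006]
ft_force: [0.4, -0.9, 0.0]
grip_width: 0.004
grip_force: 0.0
```

```bash
python3 look.py pics/f.png >/dev/null
python3 - <<'E'
from h import *
p=ctrl.get_image("scene"); print(ball(p,np.array([.5164,-.0349,.06])))
for n in("scene","top"):
  p=ctrl.get_image(n)
  for nm,lo,hi,z in(("y",(22,150,50),(35,255,255),.02),("o",(5,150,80),(22,255,255),.018),("r",(0,180,90),(4,255,255),.129)):
    for c,s in comps(p,lo,hi):
      P=onz(p,*c,z)
      if abs(P@yh-.11)<.02 or nm=="r": print(n,nm,c,s,P.round(4),(P@yh).round(4))
E
```

```text
(np.float64(243.4463276836158), np.float64(212.25988700564972), (np.float64(0.051534424596580676), np.float64(0.07769260654723581), np.float64(-0.06207764724650844)), array([ 0.56482575, -0.04051056,  0.13556897]))
scene y [307.59405941 267.3960396 ] 101 [0.5652 0.039  0.02  ] 0.1113
scene o [317.40740741 294.65656566] 297 [0.6159 0.0291 0.018 ] 0.108
scene r [243.19101124 212.06179775] 178 [ 0.5552 -0.0382  0.129 ] 0.0334
scene r [637.18181818 322.31818182] 22 [0.8816 0.2306 0.129 ] 0.3419
top y [327.16 247.56] 50 [0.5792 0.0366 0.02  ] 0.1107
top o [332.81042654 228.81516588] 211 [0.6109 0.0325 0.018 ] 0.1106
top r [165.79503323  20.42532354] 2859 [0.86   0.3221 0.129 ] 0.4299
top r [376.88345865 263.58270677] 266 [ 0.5477 -0.0351  0.129 ] 0.0355
```

View pics/f.png

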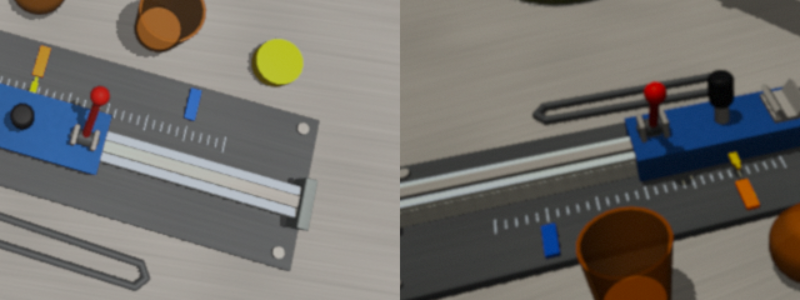

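Run:
```python
from h import *
def circ(f,k=9):
    m=cv2.inRange(cv2.cvtColor(f,cv2.COLOR_RGB2HSV),(0,150,50),(5,255,255)); m[:150]=0; m[:,600:]=0
    m=cv2.morphologyEx(m,cv2.MORPH_OPEN,cv2.getStructuringElement(2,(k,k))); v,u=np.nonzero(m); return u.mean(),v.mean(),len(u)
for n in("top","scene"):
    p=ctrl.get_image(n)
    for f in(cv2.imread(f"pics/{n}1.png")[...,::-1].copy(),p["frame"]):
        u,v,s=circ(f,9 if n=="top" else 11); P=onz(p,u,v,.129); print(n,u,v,s,P.round(4),(P@xh).round(4),(P@yh).round(4))
```

```text
top 463.7842105263158 281.27894736842103 190 [ 0.5419 -0.1516  0.129 ] 0.5569 -0.0808
top 379.6775956284153 256.344262295082 183 [ 0.5579 -0.0375  0.129 ] 0.5581 0.0345
scene 142.65748031496062 231.14566929133858 254 [ 0.5402 -0.1527  0.129 ] 0.5553 -0.082
scene 243.7219917012448 213.23236514522821 241 [ 0.5577 -0.0385  0.129 ] 0.558 0.0335
```

```bash
python3 -c "
from bench import ctrl
print(ctrl.close_job())"
```

```text
the job is handed in; nothing more can be done
None
```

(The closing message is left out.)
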